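Load the warming drawer and set its click timer

ROBOT

A 7-joint arm with a two-finger parallel gripper is mounted at the origin on the work surface. World frame = base frame: x ahead of the robot, y to its left, z up, the work surface at z = 0. Lengths are in m, angles in rad, forces in N, time in s.
With the tool pointing down it reaches from about 0.35 to 0.9 m from the base axis. Payload 8.1 kg.
Tool frame: the origin (TCP) lies at the very end of the fingers, on their centre line; the grasp point (between the pads) lies 19 mm behind it; z points along the fingers, y is the line along which they close (so a half turn about z gives the same grasp; the last joint's range is limited). The gripper opens to 92 mm and grips with 3 to 60 N. Pads are 19 mm wide; open, the fingers measure 130 mm over their backs; the gripper's body (75 mm by 190 mm) begins 47 mm behind the grasp point.
Start: joints at [1.007, 0.434, 0.025, 1.573, -0.012, 1.134, -0.075], TCP at [0.278, -0.56, 0.227] pointing down, gripper open.
Joint ranges: [-2.62, 2.62], [-0.44, 2.09], [-1.27, 1.32], [0.08, 2.57], [-1.32, 4.46], [0.12, 2], [-2.74, 2.74]. Speed limits (rad/s): [2.22, 2.22, 3.01, 3.01, 3.14, 3.14, 3.14].

INTERFACE

Orientations are given as a rotation vector (axis times angle).
In Python, from cell import readout, cams, job gives the robot as it stands.
- The arm moves only by the tool drive_tool, never from a script. Its argument "commands" is a list of rows, each a list of 3 entries, a list of its own where there are three numbers: the turn, a rotation vector about the tool's x, y, z in rad, then the shift along the tool's x, y, z in cm, then the gripper's target within -1 to 1 (fully open at 1, half-way at 0, shut at -1). A call has 1 to 20 rows; each row is the pose to reach, as a shift and turn from the pose commanded when the call began, along the tool's axes at that moment; what a row does not reach only later rows make up. A row lasts 1/12 s, in which the tool goes at most 41.7 mm and 7.16 degrees, less where a joint would pass 70% of its speed; a pose out of reach is approached as far as the arm can. A call with a gripper value outside its range is refused whole. The fingers move at their own pace and stop on an object; "newtons" is the grip in N (left out, the last holds). Time passes only in rows, so rows that repeat a pose let the fingers close. It gives the time, the measured TCP pose, the force, the opening and the grip force at its end, in the units of the state.
- readout.observe(): the state, without advancing time (a new reading comes with each control period).
- cams.get_image(name): name is "scene" or "top"; returns the picture (420x560x3 uint8, blue, green, red); there is no depth.
- cams.camera_info(name): a dict with "camera_matrix" (3x3 intrinsics, pixels), "k1" (the pictures are not rectified: a ray, as slopes to the right and down, at radius r is drawn at 1 + k1 r^2 times it, then the intrinsics apply), "R" (3x3) and "t" (3): a world point X has camera coordinates R X + t. Camera axes: x right, y down, z forward; pixel columns grow to the right and rows downward; lengths in m; the calibration is good to about 2 mm. A picture is of the moment at which its call begins. camera_info takes no time and is no camera call.
- job.sign_off(): hands the job in; it is judged then, once.
The state is a dict: "clock": time; "joints": joint angles; "dq": joint speeds; "joint_efforts": joint torques, N m; "position": TCP position; "ee_rot": TCP orientation; "force": force on the tool from outside, world axes, zero at the start; "ft_torque": the same for the moment, N m; "width": opening from 0.0 (shut) to 1.0 (fully open); "gripper_force": force on a finger pad.
Only numpy, scipy, OpenCV 4.12 (cv2) and the standard library are available. Lean on these libraries where they do the work, as an engineer would, in place of code of your own. Each camera call takes 0.05 s, during which the arm holds its last target. There are 200 camera calls.

TASK

Lay the loose herb biscuit bar from the bench flat in the open drawer of the warming unit, herb side up, setting it down gently rather than dropping it, then push the drawer fully shut. Then turn the timer dial on the unit's top clockwise to the sixth click from off (six clicks if it stands at off, fewer if it is already part-way round) and let go of it. Leave the jar, bowl and wheel cutter where they are.

Things in the scene. Friction and masses are not known exactly. Their poses are not given: they have to be found in the camera images.
- bar: Loose rigid brown biscuit bar, herb flecks on top, 80 (x) x 38 (y) x 20 (z) mm, about 60 g, lying alone on the bench left or right of the unit (it swaps sides with the jar). The bars on the tray and slab at the bench's edges are fixed stock. Origin: centre of its underside; x is its long axis, z up.
- unit: Low bench-top warming unit, brushed metal box 260 (x) x 340 (y) x 95 (z, top deck) mm, fixed to the bench. Origin: centre of its underside on the bench. Its front (-x) faces the robot; the drawer opens out of that front face, 130 mm in front of the origin. Nothing stands on the deck but the dial.
- drawer (a joint): Opening of the drawer in m: 0 = fully shut, 0.165 = fully out; starts open 0.130 to 0.155. It slides along the unit's x axis (+x shuts it) with about 1.5 N of friction plus light damping, has a hard stop at 0 and stays where it is left.
- drawer_in (a point): Point on the drawer's inner floor (22 mm over the bench), mid-width, 60 mm behind the front panel's inner face: about the middle of the exposed floor. Axes as the unit's; moves with the drawer. The floor reaches 60 mm to -x, 111 mm to +x (the part behind the unit's front face lies under its deck) and 110 mm to each side; side walls are 38 mm, the front panel 58 mm above the floor.
- drawer_front (a point): Point mid-width on the outer face of the drawer front, 55 mm over the bench, axes as the unit's; moves with the drawer. The front panel is 12 mm thick (+x from here), 250 mm wide, from 18 to 80 mm over the bench: a flat face to push on. Shut, this face stands 12 mm proud of the unit's front face.
- timer (a joint): Dial angle in rad: 0 = off (end stop, pointer towards the unit's front, -x), growing clockwise seen from above. Spring clicks every 24 degrees (0.4189 rad), positions 0 to 10 (end stop at 4.189): the sixth is at 2.513. About 0.1 Nm takes it out of a click; let go, it snaps to the nearest click. Starts at off or click one, two or three.
- timer_grip (a point): On the dial's upright axis, 30 mm above the unit's deck (125 mm over the bench): the height to grip. Black dial: round skirt 54 mm across, top 9 mm over the deck, and an upright bar grip 46 x 14 mm from there to 42 mm over the deck. This point's x axis runs along the bar; its -x end has the white pointer line. Eleven deck ticks, one per click: dot at off, long ticks at 0, 5 and 10.
- jar: Bystander: amber jar with a steel lid, 64 mm across, 95 mm tall, on the other side of the unit from the bar. Origin: centre of its underside.
- bowl: Bystander: steel bowl, 130 mm across, 60 mm tall, to the left of the unit. Origin: centre of its underside.
- cutter: Bystander: five-wheel dough cutter with a black handle, 280 mm long, 150 mm wide, 60 mm high, lying to the right of the unit. Origin: under its middle, on the bench; handle towards its -x.

How it is judged:
On the way, in this order (a step that is already met when the one before it is completed fails the run):
1. the bar lies flat on the floor of the open drawer, let go (x of bar in the frame of drawer_in between -0.06 and 0.11 m and y of bar in the frame of drawer_in between -0.11 and 0.11 m and z of bar in the frame of drawer_in between -0.005 and 0.006 m and angle between bar's own z axis and vertical below 0.12 rad and contact force between the fingers and bar below 0.1 N and value of joint drawer above 0.05 m), for 0.2 s.
2. the drawer is pushed fully shut with the bar in it (x of bar in the frame of drawer_in between -0.06 and 0.11 m and y of bar in the frame of drawer_in between -0.11 and 0.11 m and z of bar in the frame of drawer_in between -0.005 and 0.006 m and angle between bar's own z axis and vertical below 0.12 rad and value of joint drawer below 0.005 m), for 0.2 s.
3. the dial stands at the sixth click (value of joint timer between 2.383 and 2.643 rad), for 0.3 s.
At the end, for the whole second after the job is handed in: The bar lies flat (within 7 degrees), herb side up, on the drawer's floor; the drawer is shut to within 5 mm; the dial rests at the sixth click (2.513 rad within 0.13); all at rest; jar, bowl and cutter within 40 mm of where they began (all of step 2 and all of step 3 and velocity of joint timer between -0.05 and 0.05 rad/s and linear speed of bar below 0.02 m/s and distance of each of jar, bowl, cutter from where it was at the start of the episode below 0.04 m); the robot touches nothing.
It fails at once if the bar falls freely by more than about 25 mm (contact force between the fingers and bar below 0.02 N and linear speed of bar above 0.7 m/s).
It fails at once if the jar is shifted by more than 40 mm (distance of jar from where it was at the start of the episode above 0.04 m).
It fails at once if the bowl is shifted by more than 40 mm (distance of bowl from where it was at the start of the episode above 0.04 m).
It fails at once if the cutter is shifted by more than 40 mm (distance of cutter from where it was at the start of the episode above 0.04 m).
It also fails if it takes over 72 s, if anything falls off the work surface, if the arm or the gripper's body presses on something with over 40 N, if the wrist force passes 120 N, or if a joint passes its speed limit or range.

## Working session

There is one attempt and no reset: what is moved stays moved. The work goes in short steps, Python scripts to look and compute and a tool call to move; the robot and the scene stay as the last step left them, time stands still between calls to the robot, and variables do not carry over. Pictures are saved under pics/ and viewed, at most 10 in all, crops included, and the job is handed in when it is done.

Besides the shell and the picture viewer there is one more tool, called as name(argument=value, ...) on one line, values as JSON. drive_tool: Moves the arm, as the interface text tells. Its arguments: {"type":"object","properties":{"commands":{"type":"array"},"newtons":{"type":"number"}},"required":["commands"]}

```bash
ls; mkdir -p pics; python3 - <<'E'
from cell import readout,cams
import cv2,numpy as np
s=readout.observe();print(s)
for n in("scene","top"):
    cv2.imwrite(f"pics/{n}0.png",cams.get_image(n));i=cams.camera_info(n);print(n,i)
E
```

```text
pics
{'clock': 0.0, 'joints': array([ 1.00736911,  0.43518113,  0.02496988,  1.57408017, -0.0115607 ,
        1.13398014, -0.07509063]), 'dq': array([ 0.00160598,  0.00119019, -0.00126689, -0.00010838, -0.00080364,
        0.00054937, -0.00099722]), 'joint_efforts': array([ 9.84542712e-04, -6.67831135e+01,  9.85752381e-01, -3.14451134e+01,
       -6.04124973e-02,  4.31248534e-02,  1.43322659e-04]), 'position': array([ 0.27765067, -0.55939045,  0.22597748]), 'ee_rot': array([-3.05720207e+00, -7.17091714e-01,  7.96880813e-04]), 'force': array([-0.44749592, -0.28183262,  0.43774774]), 'ft_torque': array([ 0.03576582,  0.00127712, -0.06689979]), 'gripper_force': 0.0, 'width': 1.0022245619786356}
scene {'camera_matrix': array([[486.79123293,   0.        , 275.50777132],
       [  0.        , 486.79123293, 204.81690125],
       [  0.        ,   0.        ,   1.        ]]), 'k1': -0.05971884885040298, 'R': array([[ 0.16508706,  0.98627141, -0.00386987],
       [ 0.72461726, -0.12395003, -0.67791313],
       [-0.66908601,  0.10911051, -0.73513183]]), 't': array([-0.11672265, -0.37004919,  1.59409444])}
top {'camera_matrix': array([[412.28824535,   0.        , 275.29111112],
       [  0.        , 412.28824535, 211.04413737],
       [  0.        ,   0.        ,   1.        ]]), 'k1': -0.011056658264184437, 'R': array([[ 0.0107497 , -0.99992961,  0.00502166],
       [-0.98614195, -0.01143266, -0.16550935],
       [ 0.16555511, -0.00317289, -0.98619544]]), 't': array([0.00170474, 0.58644334, 1.24450146])}
```

View pics/scene0.png

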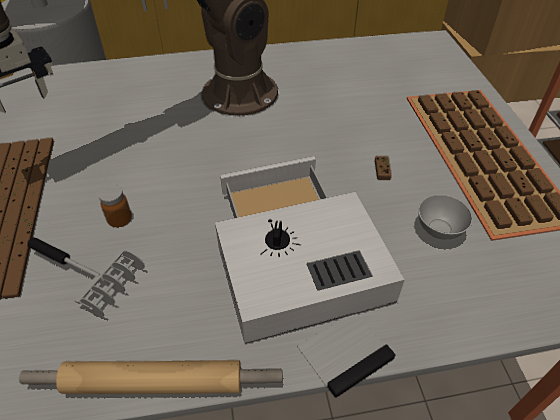

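View pics/top0.png

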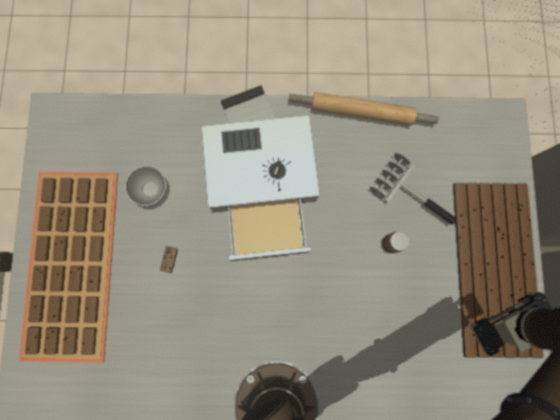

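The scene view shows the loose bar at about (383,167), dial at (277,238) and the jar at (117,208). The top view shows the bar at (169,259), the drawer floor around (267,229), its front panel along (230,258)-(310,250), and the dial at (277,171). Next I'll measure these.

```bash
cat > h.py <<'E'
import cv2,numpy as np
from cell import readout,cams
from scipy.spatial.transform import Rotation as Ro
def ray(n,px):
    i=cams.camera_info(n)
    s=cv2.undistortPoints(np.array(px,float).reshape(-1,1,2),i["camera_matrix"],np.array([i["k1"],0,0,0.]))[:,0]
    d=np.c_[s,np.ones(len(s))]@i["R"]; return -i["R"].T@i["t"],d
def onz(n,px,z):
    o,d=ray(n,px); return o+d*((z-o[2])/d[:,2])[:,None]
def tri(pa,pb):  # scene px, top px
    (a,u),(b,v)=ray("scene",[pa]),ray("top",[pb]);u,v=u[0],v[0]
    k=np.linalg.lstsq(np.c_[u,-v],b-a,rcond=None)[0]; return (a+k[0]*u+b+k[1]*v)/2
def proj(n,P):
    i=cams.camera_info(n);P=np.asarray(P,float).reshape(-1,1,3)
    return cv2.projectPoints(P,cv2.Rodrigues(i["R"])[0],i["t"],i["camera_matrix"],np.array([i["k1"],0,0,0.]))[0][:,0]
def totool(P):
    s=readout.observe();return Ro.from_rotvec(s["ee_rot"]).inv().apply(np.asarray(P)-s["position"])*100
E
python3 - <<'E'
from h import *
S=cv2.imread("pics/scene0.png");T=cv2.imread("pics/top0.png")
def blob(I,x0,y0,x1,y1,f):
    c=I[y0:y1,x0:x1].astype(int);m=f(c).astype(np.uint8)
    k=max(cv2.findContours(m,0,2)[0],key=cv2.contourArea)
    p=k[:,0]+[x0,y0];return p
brown=lambda c:(c[...,2]-c[...,0]>25)&(c.sum(2)<400)
for n,I,r in(("top",T,(150,235,190,285)),("scene",S,(365,145,400,190))):
    p=blob(I,*r,brown);w=onz(n,p,.02 if n=="top" else .012)
    rc=cv2.minAreaRect((w[:,:2]*1000).astype(np.float32));print("bar",n,rc, len(p))
floor=lambda c:(c[...,2]-c[...,0]>50)
p=blob(T,215,190,320,265,floor);w=onz("top",p,.022)
rc=cv2.minAreaRect((w[:,:2]*1000).astype(np.float32));print("floor",rc,cv2.boxPoints(rc))
# deck
p=blob(T,190,100,335,212,lambda c:c.min(2)>190);w=onz("top",p,.095)
rc=cv2.minAreaRect((w[:,:2]*1000).astype(np.float32));print("deck",rc,cv2.boxPoints(rc).round())
a=cv2.resize(T[145:200,245:310],None,fx=6,fy=6,interpolation=2);b=cv2.resize(S[210:265,245:310],None,fx=6,fy=6,interpolation=2)
cv2.imwrite("pics/dial.png",np.hstack([a,b]))
E
```

```text
bar top ((434.30169677734375, 343.6661376953125), (36.315696716308594, 77.1442642211914), 78.68949890136719) 35
bar scene ((436.60015869140625, 343.2348937988281), (37.58671951293945, 89.86825561523438), 78.00104522705078) 21
floor ((538.073486328125, 35.41447448730469), (145.63404846191406, 207.48822021484375), 6.749155044555664) [[453.56876  129.882   ]
 [477.9534   -76.168365]
 [622.57825  -59.053055]
 [598.1936   146.99731 ]]
deck ((738.1190185546875, 60.10926055908203), (253.7883758544922, 334.77099609375), 6.9022369384765625) [[ 592.  211.]
 [ 632. -121.]
 [ 884.  -91.]
 [ 844.  242.]]
```

View pics/dial.png

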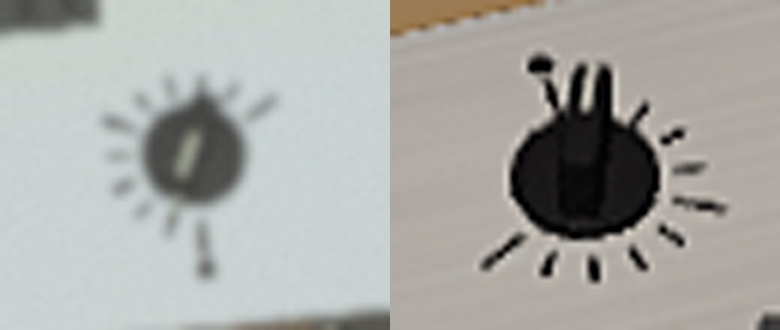

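The dial crop shows the pointer line in the top view from (197,130) to (181,177), left of the off dot at (205,270). That is about 24° clockwise of off, so the dial stands at click one and needs five more clicks (120°).

```bash
python3 - <<'E'
from h import *
D=tri([277.4,239.4],[277.3,170.8]);print("dial",D)
u=np.array([np.cos(np.radians(6.9)),np.sin(np.radians(6.9)),0])
dd=onz("top",[[245+205/6,145+270/6],[245+181/6,145+177/6],[245+197/6,145+130/6]],.095)
print(dd, onz("top",[[245+181/6,145+177/6],[245+197/6,145+130/6]],.137))
for P in([.5,0,.22],[.435,.343,.12],[.435,.343,.003]):print(totool(P).round(2))
R=Ro.from_rotvec(readout.observe()["ee_rot"]).as_matrix();print(np.degrees(np.arctan2(R[1],R[0])))
E
```

```text
dial [0.70411986 0.00428943 0.09552274]
[[ 0.64385689 -0.00271732  0.095     ]
 [ 0.69237254  0.01000728  0.095     ]
 [ 0.71730603  0.00206349  0.095     ]] [[0.68143646 0.01008759 0.137     ]
 [0.70551813 0.00241518 0.137     ]]
[ 44.79 -40.23   0.65]
[ 54.22 -73.82  10.7 ]
[ 54.22 -73.81  22.4 ]
[ 26.39713411 -63.60287681 122.06704801]
```

drive_tool(commands=[[[0, 0, -1.25], [44.8, -40.2, 0.6], 1], [[0, 0, -1.25], [44.8, -40.2, 0.6], 1], [[0, 0, -1.25], [44.8, -40.2, 0.6], 1], [[0, 0, -1.25], [44.8, -40.2, 0.6], 1], [[0, 0, -1.25], [44.8, -40.2, 0.6], 1], [[0, 0, -1.25], [44.8, -40.2, 0.6], 1], [[0, 0, -1.25], [44.8, -40.2, 0.6], 1], [[0, 0, -1.25], [44.8, -40.2, 0.6], 1], [[0, 0, -1.25], [44.8, -40.2, 0.6], 1], [[0, 0, -1.25], [44.8, -40.2, 0.6], 1], [[0, 0, -1.25], [44.8, -40.2, 0.6], 1], [[0, 0, -1.25], [44.8, -40.2, 0.6], 1], [[0, 0, -1.25], [44.8, -40.2, 0.6], 1], [[0, 0, -1.25], [44.8, -40.2, 0.6], 1], [[0, 0, -1.25], [44.8, -40.2, 0.6], 1], [[0, 0, -1.25], [44.8, -40.2, 0.6], 1]], newtons=20)

```text
clock: 1.43
position: [0.5015, 0.0052, 0.2207]
ee_rot: [-2.051, -2.378, -0.004]
force: [0.1, -0.1, 0.6]
width: 1.001
gripper_force: 0.0
```

```bash
cat >> h.py <<'E'
def go(P,yaw):
    "print turn z and shift for TCP P with tool y at world angle yaw (deg)"
    s=readout.observe();R=Ro.from_rotvec(s["ee_rot"]);y=R.as_matrix()[:,1];z=R.as_matrix()[:,2]
    yd=np.radians(yaw);Y=np.array([np.cos(yd),np.sin(yd),0]);Z=np.array([0,0,-1.]);G=Ro.from_matrix(np.c_[np.cross(Y,Z),Y,Z])
    print("turn",(R.inv()*G).as_rotvec().round(3),"shift",totool(P).round(2),"pos",s["position"].round(4),"t",s["clock"],"yaw",np.degrees(np.arctan2(y[1],y[0])).round(1),"w",round(s["width"],3),"F",s["force"].round(1),"j",s["joints"].round(2))
E
python3 -c "
from h import *
go([.435,.343,.1],78.7)"
```

```text
turn [ 0.003 -0.002 -1.226] shift [34.36 -1.63 12.16] pos [0.5015 0.0052 0.2207] t 1.4333 yaw 8.4 w 1.001 F [ 0.1 -0.1  0.6] j [ 0.3   0.29 -0.51  1.84  0.16  1.05 -0.13]
```

drive_tool(commands=[[[0, 0, -1.23], [34.4, -1.6, 12.1], 1], [[0, 0, -1.23], [34.4, -1.6, 12.1], 1], [[0, 0, -1.23], [34.4, -1.6, 12.1], 1], [[0, 0, -1.23], [34.4, -1.6, 12.1], 1], [[0, 0, -1.23], [34.4, -1.6, 12.1], 1], [[0, 0, -1.23], [34.4, -1.6, 12.1], 1], [[0, 0, -1.23], [34.4, -1.6, 12.1], 1], [[0, 0, -1.23], [34.4, -1.6, 12.1], 1], [[0, 0, -1.23], [34.4, -1.6, 12.1], 1], [[0, 0, -1.23], [34.4, -1.6, 12.1], 1], [[0, 0, -1.23], [34.4, -1.6, 12.1], 1], [[0, 0, -1.23], [34.4, -1.6, 12.1], 1], [[0, 0, -1.23], [34.4, -1.6, 12.1], 1], [[0, 0, -1.23], [34.4, -1.6, 12.1], 1], [[0, 0, -1.23], [34.4, -1.6, 12.1], 1]])

```text
clock: 2.68
position: [0.4375, 0.3367, 0.1001]
ee_rot: [0.32, 3.124, -0.001]
force: [0.4, -1.4, 0.7]
width: 0.996
gripper_force: 0.0
```

```bash
python3 -c "
from h import *
go([.435,.343,.003],78.7)
I=cams.get_image('scene');J=cams.get_image('top')
p=proj('scene',[.435,.343,.02])[0].astype(int);q=proj('top',[.435,.343,.02])[0].astype(int)
f=lambda I,p:cv2.resize(I[p[1]-45:p[1]+45,p[0]-45:p[0]+45],(400,400),interpolation=2)
cv2.imwrite('pics/a1.png',np.hstack([f(I,p),f(J,q)]))"
```

```text
turn [-0.     0.001 -0.007] shift [0.38 0.57 9.71] pos [0.4375 0.3367 0.1001] t 2.6833 yaw 78.3 w 0.996 F [ 0.4 -1.4  0.7] j [-0.21  0.58 -0.78  1.85  0.51  0.92  0.15]
```

View pics/a1.png

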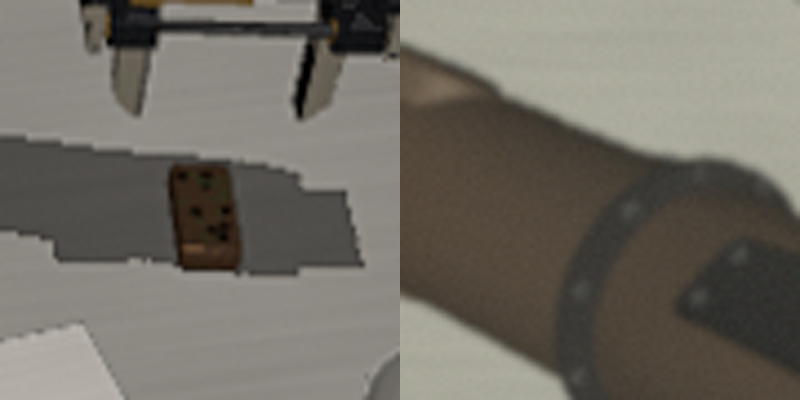

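The scene half of the crop shows the open fingers straddling the bar, herb side up, with the bar at about (205,215). The top view is blocked by the arm. I'll go down and grip.

drive_tool(commands=[[[0, 0, 0], [0.4, 0.6, 2.5], 1], [[0, 0, 0], [0.4, 0.6, 4.5], 1], [[0, 0, 0], [0.4, 0.6, 6], 1], [[0, 0, 0], [0.4, 0.6, 7.5], 1], [[0, 0, 0], [0.4, 0.6, 8.5], 1], [[0, 0, 0], [0.4, 0.6, 9], 1], [[0, 0, 0], [0.4, 0.6, 9.3], 1], [[0, 0, 0], [0.4, 0.6, 9.3], 1], [[0, 0, 0], [0.4, 0.6, 9.3], 1]])

```text
clock: 3.53
position: [0.4342, 0.3448, 0.0073]
ee_rot: [0.315, 3.125, 0.001]
force: [1.2, 0.2, -0.6]
width: 1.003
gripper_force: 0.0
```

```bash
python3 -c "
from h import *
go([.435,.343,.003],78.7)"
```

```text
turn [ 0.001  0.001 -0.004] shift [-0.11 -0.16  0.43] pos [0.4342 0.3448 0.0073] t 3.5333 yaw 78.5 w 1.003 F [ 1.2  0.2 -0.6] j [-0.3   0.7  -0.68  1.91  0.64  0.75  0.03]
```

drive_tool(commands=[[[0, 0, 0], [-0.1, -0.1, 0.3], 1], [[0, 0, 0], [-0.1, -0.1, 0.3], -1], [[0, 0, 0], [-0.1, -0.1, 0.3], -1], [[0, 0, 0], [-0.1, -0.1, 0.3], -1], [[0, 0, 0], [-0.1, -0.1, 0.3], -1], [[0, 0, 0], [-0.1, -0.1, 0.3], -1], [[0, 0, 0], [-0.1, -0.1, 0.3], -1], [[0, 0, 0], [-0.1, -0.1, 0.3], -1], [[0, 0, 0], [-0.1, -0.1, 0.3], -1], [[0, 0, 0], [-0.1, -0.1, 0.3], -1]], newtons=20)

```text
clock: 4.37
position: [0.4347, 0.3434, 0.0037]
ee_rot: [-0.315, -3.126, -0.0]
force: [-0.3, 0.3, 0.2]
width: 0.411
gripper_force: 20.0
```

```bash
python3 -c "
from h import *
go([.5215,.0338,.18],96.9)"
```

```text
turn [ 0.    -0.    -0.321] shift [-14.68 -28.6  -17.63] pos [0.4347 0.3434 0.0037] t 4.3667 yaw 78.5 w 0.411 F [-0.3  0.3  0.2] j [-0.3   0.71 -0.67  1.92  0.64  0.74  0.03]
```

drive_tool(commands=[[[0, 0, 0], [0, 0, -2], -1], [[0, 0, 0], [0, 0, -5], -1], [[0, 0, 0], [0, 0, -9], -1], [[0, 0, 0], [0, 0, -13], -1], [[0, 0, -0.1], [-2, -4, -16], -1], [[0, 0, -0.2], [-3.5, -7, -17.6], -1], [[0, 0, -0.32], [-5, -10, -17.6], -1], [[0, 0, -0.32], [-6.5, -13, -17.6], -1], [[0, 0, -0.32], [-8, -16, -17.6], -1], [[0, 0, -0.32], [-9.5, -19, -17.6], -1], [[0, 0, -0.32], [-11, -22, -17.6], -1], [[0, 0, -0.32], [-12.5, -25, -17.6], -1], [[0, 0, -0.32], [-14, -27, -17.6], -1], [[0, 0, -0.32], [-14.7, -28.6, -17.6], -1], [[0, 0, -0.32], [-14.7, -28.6, -17.6], -1], [[0, 0, -0.32], [-14.7, -28.6, -17.6], -1], [[0, 0, -0.32], [-14.7, -28.6, -17.6], -1], [[0, 0, -0.32], [-14.7, -28.6, -17.6], -1]])

```text
clock: 5.87
position: [0.5213, 0.0352, 0.1799]
ee_rot: [-0.19, 3.136, 0.001]
force: [-0.0, -0.0, -0.7]
width: 0.415
gripper_force: 20.0
```

```bash
python3 -c "
from h import *
go([.5215,.0338,.027],96.9)
I=cams.get_image('scene')
cv2.imwrite('pics/a2.png',cv2.resize(I[60:270,180:380],None,fx=2.8,fy=2.8))"
```

```text
turn [0.    0.    0.001] shift [-0.   -0.14 15.29] pos [0.5213 0.0352 0.1799] t 5.8667 yaw 96.9 w 0.415 F [-0.  -0.  -0.7] j [ 0.51  0.48 -0.93  1.83  0.44  1.06  1.1 ]
```

View pics/a2.png

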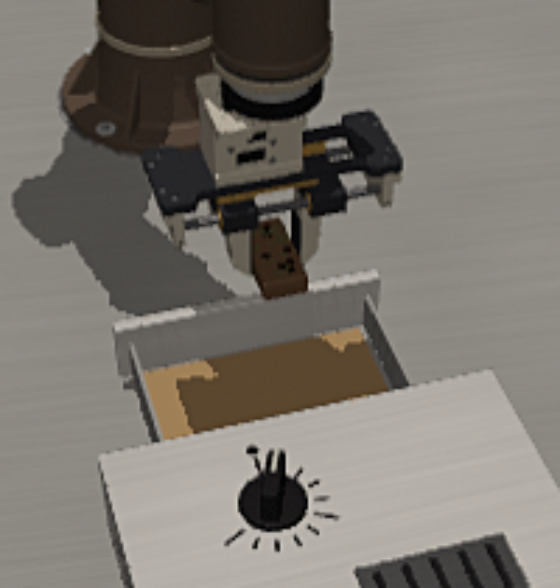

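The picture shows the bar level in the fingers at about (280,258), over the open drawer. I'll lower it to just above the floor.

drive_tool(commands=[[[0, 0, 0], [0, -0.1, 3], -1], [[0, 0, 0], [0, -0.1, 6], -1], [[0, 0, 0], [0, -0.1, 9], -1], [[0, 0, 0], [0, -0.1, 11], -1], [[0, 0, 0], [0, -0.1, 12.5], -1], [[0, 0, 0], [0, -0.1, 13.5], -1], [[0, 0, 0], [0, -0.1, 14.2], -1], [[0, 0, 0], [0, -0.1, 14.7], -1], [[0, 0, 0], [0, -0.1, 15], -1], [[0, 0, 0], [0, -0.1, 15], -1], [[0, 0, 0], [0, -0.1, 15], -1]])

```text
clock: 6.83
position: [0.5222, 0.0329, 0.0303]
ee_rot: [-0.187, 3.135, -0.0]
force: [0.7, 0.4, -0.7]
width: 0.41
gripper_force: 20.0
```

drive_tool(commands=[[[0, 0, 0], [0, 0, 0.2], -1], [[0, 0, 0], [0, 0, 0.3], -1], [[0, 0, 0], [0, 0, 0.4], -1], [[0, 0, 0], [0, 0, 0.4], -1]])

```text
clock: 7.17
position: [0.5219, 0.0327, 0.0257]
ee_rot: [-0.187, 3.136, -0.0]
force: [0.2, 0.0, -0.3]
width: 0.412
gripper_force: 20.0
```

drive_tool(commands=[[[0, 0, 0], [0, 0, 0.1], -1], [[0, 0, 0], [0, 0, 0.15], -1], [[0, 0, 0], [0, 0, 0.15], -1]])

```text
clock: 7.42
position: [0.5234, 0.0329, 0.0256]
ee_rot: [-0.186, 3.133, -0.001]
force: [-0.9, -1.7, 13.2]
width: 0.412
gripper_force: 20.0
```

The bar touches the floor at 13 N. I'll ease off, open and lift.

drive_tool(commands=[[[0, 0, 0], [0, 0, -0.05], -1], [[0, 0, 0], [0, 0, -0.05], 0.1], [[0, 0, 0], [0, 0, -0.05], 0.3], [[0, 0, 0], [0, 0, -0.05], 0.5], [[0, 0, 0], [0, 0, -0.05], 0.8], [[0, 0, 0], [0, 0, -0.05], 0.8], [[0, 0, 0], [0, 0, -0.05], 0.8], [[0, 0, 0], [0, 0, -1], 0.8], [[0, 0, 0], [0, 0, -3], 0.8], [[0, 0, 0], [0, 0, -6], 0.8], [[0, 0, 0], [0, 0, -10], 0.8], [[0, 0, 0], [0, 0, -14], 0.8], [[0, 0, 0], [0, 0, -14], 0.8], [[0, 0, 0], [0, 0, -14], 0.8]])

```text
clock: 8.58
position: [0.5232, 0.0332, 0.1672]
ee_rot: [-0.186, 3.131, -0.0]
force: [0.2, -0.8, -0.1]
width: 0.899
gripper_force: 0.0
```

```bash
python3 -c "
from h import *
u=np.array([np.cos(np.radians(6.9)),np.sin(np.radians(6.9)),0])
F=np.array([.609,.0444,.06])-u*.157
print(F)
go(F-u*.08+[0,0,.1],6.9);go(F-u*.08,6.9)
I=cams.get_image('scene')
cv2.imwrite('pics/a3.png',cv2.resize(I[60:270,180:380],None,fx=2.8,fy=2.8))"
```

```text
[0.4531371  0.02553852 0.06      ]
turn [0.003 0.004 1.569] shift [15.05  0.06  0.64] pos [0.5232 0.0332 0.1672] t 8.5833 yaw 96.8 w 0.899 F [ 0.2 -0.8 -0.1] j [ 0.5   0.49 -0.92  1.84  0.46  1.03  1.09]
turn [0.003 0.004 1.569] shift [15.1   0.06 10.64] pos [0.5232 0.0332 0.1672] t 8.5833 yaw 96.8 w 0.899 F [ 0.2 -0.8 -0.1] j [ 0.5   0.49 -0.92  1.84  0.46  1.03  1.09]
```

View pics/a3.png

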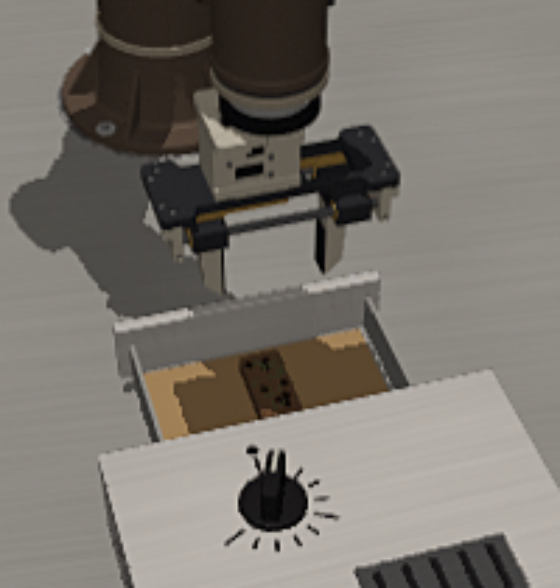

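The bar lies flat, herb side up, in the middle of the drawer at about (270,383), and the fingers are clear. Next I'll come round in front of the drawer and down.

drive_tool(commands=[[[0, 0, 0], [3, 0, 0], 0.5], [[0, 0, 0], [6, 0, 0], 0.5], [[0, 0, 0], [9, 0, 0], 0.5], [[0, 0, 0], [12, 0, 0], 0.5], [[0, 0, 0], [12, 0, 0], 0.5], [[0, 0, 0], [12, 0, 0], 0.5], [[0, 0, 0], [12, 0, 3], 0.5], [[0, 0, 0], [12, 0, 6], 0.5], [[0, 0, 0], [12, 0, 9], 0.5], [[0, 0, 0], [12, 0, 11], 0.5], [[0, 0, 0], [12, 0, 11.6], 0.5], [[0, 0, 0], [12, 0, 11.6], 0.5], [[0, 0, 0], [12, 0, 11.6], 0.5]])

```text
clock: 9.72
position: [0.4032, 0.0191, 0.0484]
ee_rot: [0.188, -3.136, -0.001]
force: [-0.5, 0.6, -0.1]
width: 0.749
gripper_force: 0.0
```

```bash
python3 -c "
from h import *
u=np.array([np.cos(np.radians(6.9)),np.sin(np.radians(6.9)),0])
go(np.array([.609,.0444,.05])-u*.0215,96.9)"
```

```text
turn [ 0.001 -0.    -0.001] shift [-18.59   0.05  -0.16] pos [0.4032 0.0191 0.0484] t 9.7167 yaw 96.9 w 0.749 F [-0.5  0.6 -0.1] j [ 0.48  0.49 -0.83  2.23  0.61  0.66  0.89]
```

drive_tool(commands=[[[0, 0, 0], [-1.5, 0, 0], 0.5], [[0, 0, 0], [-2.5, 0, 0], 0.5], [[0, 0, 0], [-3.5, 0, 0], 0.5], [[0, 0, 0], [-4.5, 0, 0], 0.5], [[0, 0, 0], [-5.5, 0, 0], 0.5], [[0, 0, 0], [-6.5, 0, 0], 0.5], [[0, 0, 0], [-7.5, 0, 0], 0.5], [[0, 0, 0], [-8.5, 0, 0], 0.5], [[0, 0, 0], [-9.5, 0, 0], 0.5], [[0, 0, 0], [-10.5, 0, 0], 0.5], [[0, 0, 0], [-11.5, 0, 0], 0.5], [[0, 0, 0], [-12.5, 0, 0], 0.5], [[0, 0, 0], [-13.5, 0, 0], 0.5], [[0, 0, 0], [-14.5, 0, 0], 0.5], [[0, 0, 0], [-15.3, 0, 0], 0.5], [[0, 0, 0], [-16, 0, 0], 0.5], [[0, 0, 0], [-16.6, 0, 0], 0.5], [[0, 0, 0], [-17.1, 0, 0], 0.5], [[0, 0, 0], [-17.5, 0, 0], 0.5], [[0, 0, 0], [-17.5, 0, 0], 0.5]])

```text
clock: 11.38
position: [0.5774, 0.0397, 0.0483]
ee_rot: [-0.187, 3.135, 0.001]
force: [0.6, -0.0, 0.4]
width: 0.751
gripper_force: 0.0
```

drive_tool(commands=[[[0, 0, 0], [-0.3, 0, 0], 0.5], [[0, 0, 0], [-0.6, 0, 0], 0.5], [[0, 0, 0], [-0.9, 0, 0], 0.5], [[0, 0, 0], [-1.1, 0, 0], 0.5], [[0, 0, 0], [-1.1, 0, 0], 0.5]])

```text
clock: 11.8
position: [0.5872, 0.0408, 0.0482]
ee_rot: [0.187, -3.135, -0.0]
force: [-1.4, 0.5, 0.9]
width: 0.747
gripper_force: 1.2
```

drive_tool(commands=[[[0, 0, 0], [-0.2, 0, 0], 0.5], [[0, 0, 0], [-0.4, 0, 0], 0.5], [[0, 0, 0], [-0.4, 0, 0], 0.5]])

```text
clock: 12.05
position: [0.5872, 0.0407, 0.0478]
ee_rot: [0.187, -3.129, 0.003]
force: [-17.9, -1.7, 13.8]
width: 0.748
gripper_force: 8.8
```

The drawer is against its stop. I'll back off and rise, then check it.

drive_tool(commands=[[[0, 0, 0], [-0.4, 0, 0], 0.5], [[0, 0, 0], [-0.4, 0, 0], 0.5], [[0, 0, 0], [0.5, 0, 0], 0.5], [[0, 0, 0], [2, 0, 0], 0.5], [[0, 0, 0], [5, 0, 0], 0.5], [[0, 0, 0], [6, 0, -4], 0.5], [[0, 0, 0], [6, 0, -8], 0.5], [[0, 0, 0], [6, 0, -12], 0.5], [[0, 0, 0], [6, 0, -16], 0.5], [[0, 0, 0], [6, 0, -17], 0.5], [[0, 0, 0], [6, 0, -17], 0.5], [[0, 0, 0], [6, 0, -17], 0.5]])

```text
clock: 13.05
position: [0.5324, 0.0336, 0.2186]
ee_rot: [-0.186, 3.134, -0.001]
force: [0.1, 0.5, 0.7]
width: 0.752
gripper_force: 0.0
```

```bash
python3 -c "
from h import *
go([.704,.0043,.2],72.9);go([.704,.0043,.106],72.9)
I=cams.get_image('scene')
cv2.imwrite('pics/a4.png',cv2.resize(I[60:300,180:410],None,fx=2.5,fy=2.5))"
```

```text
turn [-0.     0.002  0.417] shift [-16.69  -4.94   1.91] pos [0.5324 0.0336 0.2186] t 13.05 yaw 96.8 w 0.752 F [0.1 0.5 0.7] j [ 0.52  0.45 -0.94  1.76  0.4   1.14  1.14]
turn [-0.     0.002  0.417] shift [-16.67  -4.93  11.31] pos [0.5324 0.0336 0.2186] t 13.05 yaw 96.8 w 0.752 F [0.1 0.5 0.7] j [ 0.52  0.45 -0.94  1.76  0.4   1.14  1.14]
```

View pics/a4.png

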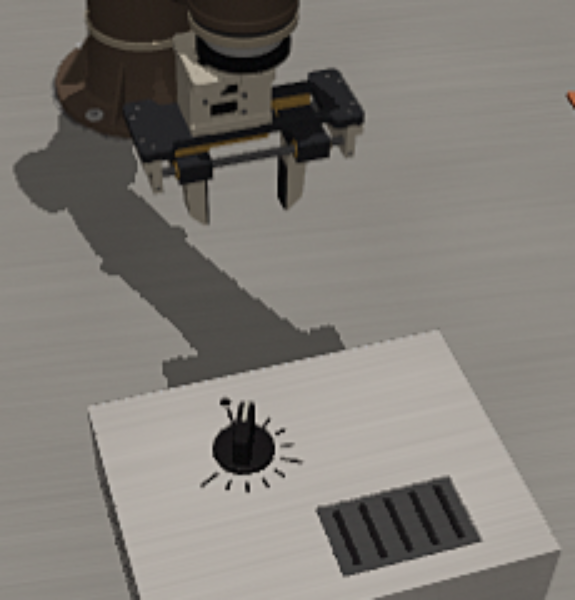

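The drawer is shut and the dial at (244,440) is untouched. I'll move over the dial with the fingers across its bar.

drive_tool(commands=[[[0, 0, 0.1], [-3, -1, 0], 0.5], [[0, 0, 0.2], [-6, -2, 0.5], 0.5], [[0, 0, 0.3], [-9, -3, 1], 0.5], [[0, 0, 0.42], [-12, -4, 1.5], 0.5], [[0, 0, 0.42], [-15, -4.9, 1.9], 0.5], [[0, 0, 0.42], [-16.7, -4.9, 1.9], 0.5], [[0, 0, 0.42], [-16.7, -4.9, 1.9], 0.5], [[0, 0, 0.42], [-16.7, -4.9, 1.9], 0.5], [[0, 0, 0.42], [-16.7, -4.9, 1.9], 0.5]])

```text
clock: 13.85
position: [0.7023, 0.0056, 0.1976]
ee_rot: [-0.469, -3.104, 0.001]
force: [-0.2, -0.3, 0.1]
width: 0.748
gripper_force: 0.0
```

```bash
python3 -c "
from h import *
go([.704,.0043,.109],72.9)
I=cams.get_image('scene')
cv2.imwrite('pics/a5.png',cv2.resize(I[170:280,220:340],None,fx=5,fy=5))"
```

```text
turn [-0.001 -0.002 -0.001] shift [-0.23 -0.06  8.86] pos [0.7023 0.0056 0.1976] t 13.85 yaw 72.8 w 0.748 F [-0.2 -0.3  0.1] j [ 0.32  0.69 -0.73  1.35  0.46  1.27  0.85]
```

View pics/a5.png

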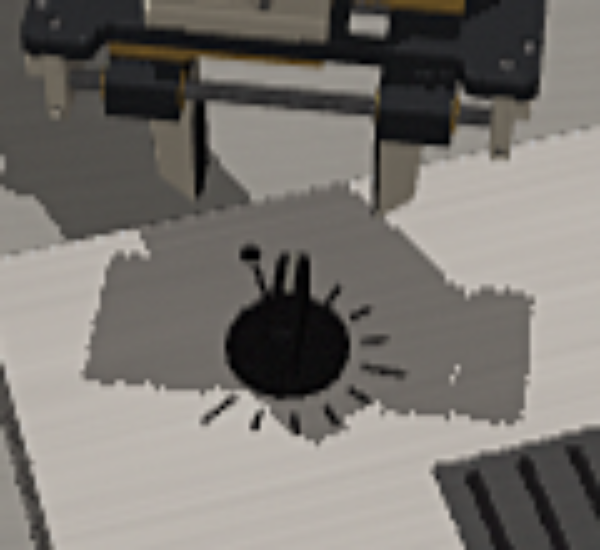

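The fingers (inner edges at 203 and 377 px) are centred on the dial's bar at about 292 px. I'll go down and grip.

drive_tool(commands=[[[0, 0, 0], [-0.2, -0.1, 3], 0.5], [[0, 0, 0], [-0.2, -0.1, 5], 0.5], [[0, 0, 0], [-0.2, -0.1, 7], 0.5], [[0, 0, 0], [-0.2, -0.1, 8], 0.5], [[0, 0, 0], [-0.2, -0.1, 8.6], 0.5], [[0, 0, 0], [-0.2, -0.1, 8.8], 0.5], [[0, 0, 0], [-0.2, -0.1, 8.8], 0.5], [[0, 0, 0], [-0.2, -0.1, 8.8], -0.5], [[0, 0, 0], [-0.2, -0.1, 8.8], -1], [[0, 0, 0], [-0.2, -0.1, 8.8], -1], [[0, 0, 0], [-0.2, -0.1, 8.8], -1], [[0, 0, 0], [-0.2, -0.1, 8.8], -1], [[0, 0, 0], [-0.2, -0.1, 8.8], -1], [[0, 0, 0], [-0.2, -0.1, 8.8], -1], [[0, 0, 0], [-0.2, -0.1, 8.8], -1], [[0, 0, 0], [-0.2, -0.1, 8.8], -1]], newtons=25)

```text
clock: 15.23
position: [0.7052, 0.0044, 0.1113]
ee_rot: [0.47, 3.106, 0.002]
force: [3.9, 7.8, -5.7]
width: 0.151
gripper_force: 25.0
```

```bash
python3 -c "
from h import *
go([.704,.0043,.109],72.9);print(readout.observe()['ft_torque'])"
```

```text
turn [ 0.001  0.    -0.002] shift [ 0.11 -0.04  0.23] pos [0.7052 0.0044 0.1113] t 15.2333 yaw 72.8 w 0.151 F [ 3.9  7.8 -5.7] j [ 0.32  0.77 -0.7   1.44  0.52  1.12  0.8 ]
[ 0.90586311 -0.81132037 -0.02013835]
```

drive_tool(commands=[[[0, 0, 0.05], [0, 0.15, 0], -1], [[0, 0, 0.15], [0, 0.15, 0], -1], [[0, 0, 0.26], [0, 0.15, 0], -1], [[0, 0, 0.37], [0, 0.15, 0], -1], [[0, 0, 0.48], [0, 0.15, 0], -1], [[0, 0, 0.59], [0, 0.15, 0], -1], [[0, 0, 0.7], [0, 0.15, 0], -1], [[0, 0, 0.81], [0, 0.15, 0], -1], [[0, 0, 0.92], [0, 0.15, 0], -1], [[0, 0, 1.03], [0, 0.15, 0], -1], [[0, 0, 1.14], [0, 0.15, 0], -1], [[0, 0, 1.25], [0, 0.15, 0], -1], [[0, 0, 1.36], [0, 0.15, 0], -1], [[0, 0, 1.47], [0, 0.15, 0], -1], [[0, 0, 1.58], [0, 0.15, 0], -1], [[0, 0, 1.69], [0, 0.15, 0], -1], [[0, 0, 1.8], [0, 0.15, 0], -1], [[0, 0, 1.91], [0, 0.15, 0], -1], [[0, 0, 2.0], [0, 0.15, 0], -1], [[0, 0, 2.09], [0, 0.15, 0], -1]])

```text
clock: 16.9
position: [0.7054, 0.0046, 0.1112]
ee_rot: [2.925, 1.145, -0.0]
force: [0.7, -1.7, -0.0]
width: 0.154
gripper_force: 25.0
```

```bash
python3 -c "
from h import *
go([.704,.0043,.109],-47.1);print(readout.observe()['ft_torque'])"
```

```text
turn [ 0.     0.    -0.003] shift [-0.12 -0.08  0.22] pos [0.7054 0.0046 0.1112] t 16.9 yaw -47.3 w 0.154 F [ 0.7 -1.7 -0. ] j [ 0.03  0.67 -0.19  1.46  0.14  1.02 -1.02]
[-0.13826887  0.04661553  0.00514797]
```

Yaw is -47.3° and the torque is about zero, so the dial is seated in its click. I'll release and rise.

drive_tool(commands=[[[0, 0, 0], [0, 0, 0], -1], [[0, 0, 0], [0, 0, 0], 0], [[0, 0, 0], [0, 0, 0], 0.5], [[0, 0, 0], [0, 0, 0], 0.5], [[0, 0, 0], [0, 0, 0], 0.5], [[0, 0, 0], [0, 0, 0], 0.5], [[0, 0, 0], [0, 0, 0], 0.5], [[0, 0, 0], [0, 0, -3], 0.5], [[0, 0, 0], [0, 0, -7], 0.5], [[0, 0, 0], [0, 0, -11], 0.5], [[0, 0, 0], [0, 0, -14], 0.5], [[0, 0, 0], [0, 0, -14], 0.5], [[0, 0, 0], [0, 0, -14], 0.5], [[0, 0, 0], [0, 0, -14], 0.5], [[0, 0, 0], [0, 0, -14], 0.5]])

```text
clock: 18.15
position: [0.7046, 0.0049, 0.2496]
ee_rot: [-2.922, -1.152, 0.004]
force: [-0.4, 0.4, -0.3]
width: 0.748
gripper_force: 0.0
```

```bash
python3 -c "
from h import *
I=cams.get_image('scene')
cv2.imwrite('pics/a6.png',cv2.resize(I[130:300,200:410],None,fx=3.5,fy=3.5,interpolation=2))"
```

```text
(no output)
```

View pics/a6.png

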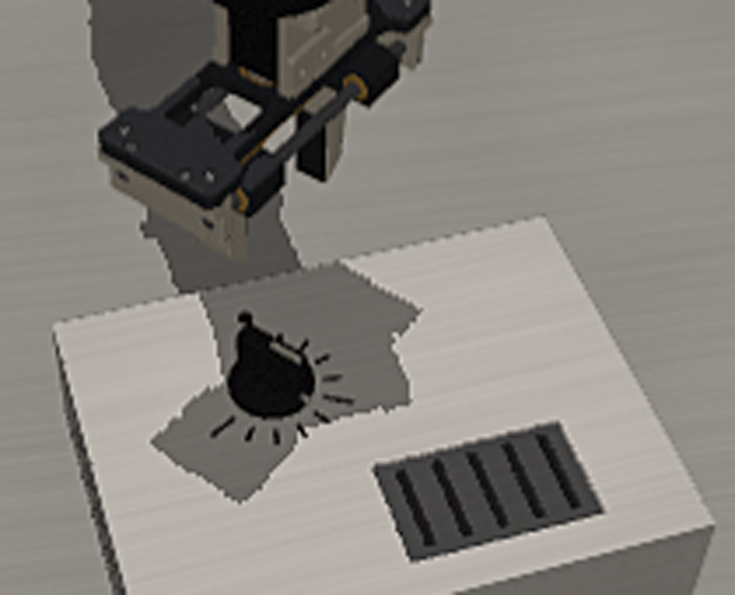

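The dial's pointer, with its stripe down the end face at about (307,400), points at the tick just past the long fifth one, so it is at click six. The drawer is shut and the gripper is clear.

```bash
python3 -c "
from cell import job
print(job.sign_off())"
```

```text
the job is handed in; nothing more can be done
None
```

I laid the bar flat in the drawer herb side up, pushed the drawer shut, turned the dial from click one to click six and let go, and handed the job in at about 18 s; sign-off returned no verdict.

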